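Open the lift-and-slide hatch of a dish box

ROBOT

A 6-joint arm with a two-finger parallel gripper is mounted at the origin on a cart in front of the work surface, level with it; the furniture and walls round the work are solid. World frame = base frame: x ahead of the robot, y to its left, z up, the work surface at z = 0. Lengths are in mm, angles in rad, forces in N, time in s.
With the tool pointing down it reaches from about 350 to 875 mm from the base axis. Payload 4.2 kg.
Tool frame: the origin (TCP) lies midway between the tips of the shut fingers; the grasp point (between the pads) lies 19 mm behind it; z points along the fingers, y is the line along which they close (so a half turn about z gives the same grasp; the last joint's range is limited). The gripper opens to 85 mm and grips with 20 to 120 N. Pads are 22 mm wide; open, the fingers measure 114 mm over their backs; the gripper's body (76 mm by 85 mm) begins 54 mm behind the grasp point. The pads swing forward as they close: fully open they stand 13 mm farther back than shut.
Start: joints at [1.439, 0.385, 0.008, 0, -1.194, -0.259], TCP at [238.047, 577.869, 231.312] pointing down, gripper open.
Joint ranges: [-3.14, 3.14], [-1.21, 2.06], [-1.07, 1.41], [-3.16, 2.05], [-2.99, -0.16], [-3.1, 3.1]. Speed limits (rad/s): [2.79, 2.79, 3.14, 3.14, 3.14, 3.14].

INTERFACE

Orientations are given as a 3x3 rotation matrix whose columns are the frame's x, y, z axes.
In Python, from plant import readout, optics, bot gives the robot as it stands. The module is installed in compiled form; this text tells all that it offers.
- The arm moves only by the shell command python3 -m pendant 'ROWS'. ROWS is JSON, a list of rows, each an object of numbers: "rx", "ry", "rz": the turn, a rotation vector about the tool's x, y, z in degrees; "x", "y", "z": the shift along the tool's x, y, z in mm; "jaw": the finger opening in mm, from 0 to 85.4. In form: [{"rx": .., "ry": .., "rz": .., "x": .., "y": .., "z": .., "jaw": ..}, ...]. A call has exactly 10 rows; each row is the pose to reach, as a shift and turn from the pose commanded when the call began, along the tool's axes at that moment; what a row does not reach only later rows make up. A row lasts 1/12 s, in which the tool goes at most 41.7 mm and 7.16 degrees, less where a joint would pass 70% of its speed; a pose out of reach is approached as far as the arm can. A call with a gripper value outside its range is refused whole. The fingers move at their own pace and stop on an object; the grip force is fixed at half the most. Time passes only in rows, so rows that repeat a pose let the fingers close, or fill a call up. It gives the time, the measured TCP pose, the force, the opening and the grip force at its end, in the units of the state.
- readout.read_state(): the state, without advancing time (a new reading comes with each control period).
- optics.get_image(name): name is "scene" or "top"; returns a dict with "frame" (384x512x3 uint8, red, green, blue), "z_map" (384x512 float32, mm along the optical axis (not along the pixel's ray), 0 where there is no reading), "fx", "fy", "cx", "cy" (pixels), "camera_from_world" (4x4, takes a point from world to camera coordinates). Camera axes: x right, y up, looking along -z (the intrinsics and any distortion apply to the point x, -y, -z); pixel columns grow to the right and rows downward; lengths in mm; the calibration is good to about 2 mm. A picture is of the moment at which its call begins.
- bot.sign_off(): hands the job in; it is judged then, once.
The state is a dict: "time_s": time; "qpos": joint angles; "dq": joint speeds; "effort": joint torques, N m; "tcp_pos": TCP position; "tcp_rot": TCP orientation; "ft_force": force on the tool from outside, world axes, zero at the start; "torque": the same for the moment, N m; "grip_width": finger opening in mm; "finger_force": force on a finger pad.
Only numpy, scipy, OpenCV 4.12 (cv2) and the standard library are available. Lean on these libraries where they do the work, as an engineer would, in place of code of your own. Each camera call takes 0.05 s, during which the arm holds its last target. There are 200 camera calls.

TASK

Two grey dish boxes stand on the worktop, each with a hatch sunk in a seat at its near end. Open the one whose hatch has the straight bar handle: lift the hatch just clear of its seat, slide it in its channels to the far end of the box and set it down flat on the deck, so that the well with the dish is fully uncovered, and let go. Leave the box with the round knob shut.

Things in the scene. Friction and masses are not known exactly. Their poses are not given: they have to be found in the camera images.
- bar_grip (a point): Centre of the straight bar handle of the hatch to open. Bar 12 mm thick (x), 56 long (y), 14 high, on two legs; grasp it from above, fingers closing along x. The hatch under it is an aluminium plate 72 (x) x 80 (y) x 8 mm, its underside 54 mm below this point, 0.2 to 0.42 kg, loose in its channels. Its axes are its box's, within a few degrees.
- bar_box: Grey dish box of that hatch, fixed, 188 (x) x 102 (y) x 70 mm. Origin: centre of underside; x runs from the hatch's seat (near end) to the deck (far end), z up. Seat ledge: 76 mm long, centre x = -48, z = 38; opening 62 x 68 mm. Side walls 86 mm apart, with lips 9 mm inward whose underside is z = 65: the hatch rises at most 19 mm, and slides when raised 7 to 19 mm.
- bar_deck (a point): Where the hatch shall lie: point on the flat deck of bar_box at x = 38, y = 0, z = 45 mm of the box; axes as the box. The deck runs from x = -10 to 86 mm, 7 mm above the seat ledge. End walls stand 8 mm (near) and 14 mm (far) above it; the far one stops the hatch 12 mm past this point. With the hatch open, bar_grip is 54 mm above this point.
- knob_grip (a point): Centre of the head of the round knob (30 mm diameter) on the hatch of the other dish box, 52 mm above that hatch's underside. That box has the same form and size as bar_box and stands about 0.2 m to its left or right. This hatch stays shut.

How it is judged:
By the outcome, as a careful person would: the job done as asked, in the order asked, and still so for the second after the job is handed in, with the robot touching nothing.
It also fails if it takes over 35 s, if anything falls off the work surface, if the arm or the gripper's body presses on something with over 40 N, if the wrist force passes 120 N, or if a joint passes its speed limit or range.

## Working session

There is one attempt and no reset: what is moved stays moved. The work goes in short steps, Python scripts to look and compute and a shell command to move; the robot and the scene stay as the last step left them, time stands still between calls to the robot, and variables do not carry over. Pictures are saved under pics/ and viewed, at most 10 in all, crops included, and the job is handed in when it is done.

```bash
mkdir -p pics; cat > h.py <<'E'
import numpy as np, cv2
from plant import readout, optics, bot
def shot(name,fn):
    d=optics.get_image(name); np.savez('pics/'+fn+'.npz',**{k:np.array(v) for k,v in d.items()})
    cv2.imwrite('pics/'+fn+'.png',d['frame'][:,:,::-1]); return d
def load(fn): return np.load('pics/'+fn+'.npz')
def world(d,u,v,z=None):
    # u,v arrays; z depth mm (default from z_map)
    u=np.asarray(u);v=np.asarray(v)
    if z is None: z=d['z_map'][v.astype(int),u.astype(int)]
    p=np.stack([(u-d['cx'])/d['fx']*z,-(v-d['cy'])/d['fy']*z,-z,np.ones_like(z)],-1)
    return (p@np.linalg.inv(d['camera_from_world']).T)[...,:3]
def crop(fn,u0,u1,v0,v1,s,out):
    im=cv2.imread('pics/'+fn+'.png')[v0:v1,u0:u1]; cv2.imwrite('pics/'+out+'.png',cv2.resize(im,None,fx=s,fy=s,interpolation=cv2.INTER_CUBIC))
E
python3 - <<'E'
from h import *
a=shot('scene','s1');b=shot('top','t1')
cv2.imwrite('pics/b1.png',np.vstack([cv2.resize(cv2.imread('pics/%s.png'%f),(400,300)) for f in('s1','t1')]))
s=readout.read_state();print(s['tcp_pos'],s['tcp_rot'],s['time_s'],s['grip_width'])
E
```

```text
[237.85995266 577.39527536 230.33205045] [[ 9.24547092e-01 -3.81067225e-01 -6.67084911e-04]
 [-3.81067798e-01 -9.24545244e-01 -1.85062558e-03]
 [ 8.84625733e-05  1.96519508e-03 -9.99998065e-01]] 0.1 85.46712909253058
```

View pics/t1.png

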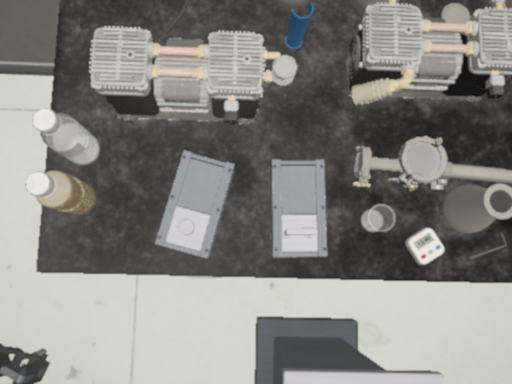

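View pics/s1.png

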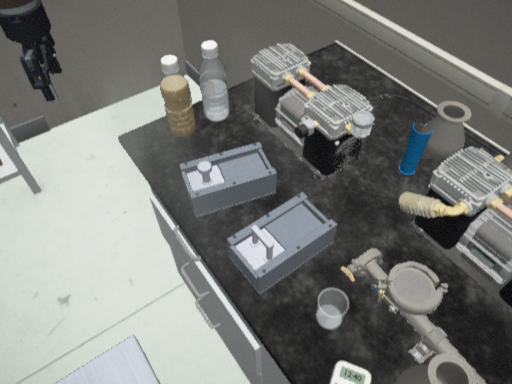

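The top view shows the bar box (corners about (272,160), (325,160), (327,256), (273,257)) with its bar at about (300,232). The knob box is to its left, knob at (186,227). The scene view agrees. Next I measure the bar box.

```bash
python3 - <<'E'
from h import *
d=load('t1')
vv,uu=np.mgrid[145:270,255:345]; P=world(d,uu,vv).reshape(-1,3)
top=P[(P[:,2]>62)&(P[:,2]<78)]
print('rim',len(top),top.min(0),top.max(0),np.median(top[:,2]))
r=cv2.minAreaRect(top[:,:2].astype(np.float32));print(r)
bar=P[(P[:,2]>85)&(P[:,2]<130)];print('bar',len(bar),bar.mean(0),bar.min(0),bar.max(0))
print(cv2.minAreaRect(bar[:,:2].astype(np.float32)))
for nm in[(300,190),(290,245),(186,227)]:print(nm,world(d,*[np.array([q]) for q in nm]))
d=load('s1')
vv,uu=np.mgrid[190:295,220:345]; P=world(d,uu,vv).reshape(-1,3)
print(P[:, 2].max())
top=P[(P[:,2]>62)&(P[:,2]<78)];print('rim s',len(top),cv2.minAreaRect(top[:,:2].astype(np.float32)))
bar=P[(P[:,2]>88)&(P[:,2]<130)];print('bar s',len(bar),bar.mean(0),cv2.minAreaRect(bar[:,:2].astype(np.float32)))
crop('t1',260,340,150,265,5,'c1')
E
```

```text
rim 1803 [373.73502047  88.86778892  62.0022064 ] [563.91584066 196.94147584  76.14267775] 71.20098847076144
((469.072265625, 142.729736328125), (187.61651611328125, 102.67740631103516), 1.8915365934371948)
bar 209 [420.28066304 143.64360379  99.11482341] [414.22710974 115.3577032   90.56025789] [426.45566864 170.94597149 104.85533897]
((420.3641662597656, 143.1757049560547), (11.118420600891113, 55.65583419799805), 1.4362540245056152)
(300, 190) [[505.56306206 136.31047503  44.96210417]]
(290, 245) [[396.15595704 155.30308323  48.41945264]]
(186, 227) [[421.9128922  352.73663467  98.22700149]]
734.8398678910324
rim s 1727 ((454.1867980957031, 140.83775329589844), (230.95611572265625, 230.6239471435547), 53.68666076660156)
bar s 215 [419.11795955 138.7090902   95.77548902] ((419.9294738769531, 140.16700744628906), (12.212394714355469, 55.72658157348633), 2.285888910293579)
```

View pics/c1.png

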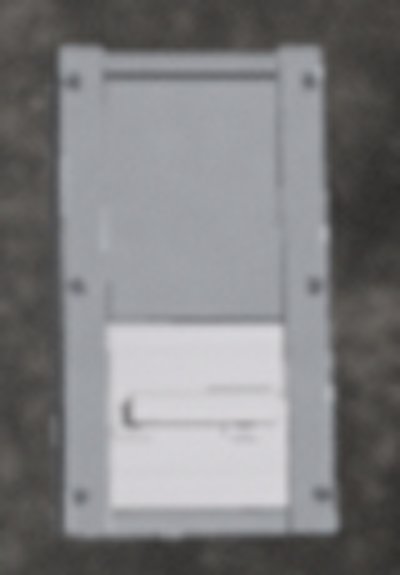

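Both cameras agree on the bar, at about (420, 141.5), and its top at z of about 99 is as expected. The box yaw is about +1.8°, and box and hatch positions match the given dimensions. I'll work out the move to above the bar.

```bash
cat >> h.py <<'E'
from scipy.spatial.transform import Rotation as Ro
def plan(x,y,z,yaw=1.8):
    s=readout.read_state();R=s['tcp_rot'];p=s['tcp_pos']
    c,n=np.cos(np.radians(yaw)),np.sin(np.radians(yaw))
    T=np.array([[n,-c,0],[-c,-n,0],[0,0,-1.]])  # cols: tool x,y,z ; y=-boxx
    print('t',s['time_s'],'p',p.round(1),'F',np.round(s['ft_force'],1),'w',round(s['grip_width'],1),'ff',s['finger_force'])
    print('shift',(R.T@(np.array([x,y,z])-p)).round(1),'rot',Ro.from_matrix(R.T@T).as_rotvec(degrees=True).round(1))
E
python3 -c "
from h import *
plan(420.3,141.5,150)"
```

```text
t 0.1 p [237.9 577.4 230.3] F [0.2 0.  0.1] w 85.5 ff 0.0
shift [334.8 333.3  81. ] rot [ 0.1 -0.1 65.8]
```

```bash
python3 -m pendant '[{"x":20,"y":20,"z":0,"rz":4,"jaw":85},{"x":48,"y":48,"z":0,"rz":10,"jaw":85},{"x":76,"y":76,"z":0,"rz":17,"jaw":85},{"x":104,"y":104,"z":5,"rz":23,"jaw":85},{"x":132,"y":132,"z":10,"rz":29,"jaw":85},{"x":160,"y":160,"z":15,"rz":35,"jaw":85},{"x":188,"y":188,"z":20,"rz":41,"jaw":85},{"x":216,"y":216,"z":25,"rz":47,"jaw":85},{"x":244,"y":244,"z":30,"rz":53,"jaw":85},{"x":270,"y":270,"z":35,"rz":59,"jaw":85}]'; python3 -c "
from h import *
plan(420.3,141.5,140)"
```

```text
t 0.1 p [237.9 577.4 230.3] F [0.2 0.  0.1] w 85.5 ff 0.0
shift [334.8 333.3  91. ] rot [ 0.1 -0.1 65.8]schema error: expected keys rx, ry, rz, x, y, z, jaw
```

```bash
python3 -m pendant '[{"rx":0,"ry":0,"rz":4,"x":20,"y":20,"z":0,"jaw":85},{"rx":0,"ry":0,"rz":10,"x":48,"y":48,"z":0,"jaw":85},{"rx":0,"ry":0,"rz":17,"x":76,"y":76,"z":0,"jaw":85},{"rx":0,"ry":0,"rz":23,"x":104,"y":104,"z":5,"jaw":85},{"rx":0,"ry":0,"rz":29,"x":132,"y":132,"z":10,"jaw":85},{"rx":0,"ry":0,"rz":35,"x":160,"y":160,"z":15,"jaw":85},{"rx":0,"ry":0,"rz":41,"x":188,"y":188,"z":20,"jaw":85},{"rx":0,"ry":0,"rz":47,"x":216,"y":216,"z":25,"jaw":85},{"rx":0,"ry":0,"rz":53,"x":244,"y":244,"z":30,"jaw":85},{"rx":0,"ry":0,"rz":59,"x":270,"y":270,"z":35,"jaw":85}]'; python3 -c "
from h import *
plan(420.3,141.5,140)"
```

```text
time_s: 0.93
tcp_pos: [384.8, 223.1, 196.0]
tcp_rot: [[0.145, -0.989, -0.0], [-0.989, -0.145, -0.0], [0.0, 0.0, -1.0]]
ft_force: [0.8, -0.0, 0.0]
grip_width: 84.9
finger_force: 0.0
t 0.9333 p [384.8 223.1 196. ] F [ 0.8 -0.   0. ] w 84.9 ff 0.0
shift [ 85.9 -23.3  56. ] rot [ 0.  -0.   6.5]
```

```bash
python3 -m pendant '[{"rx":0,"ry":0,"rz":2,"x":28,"y":-8,"z":10,"jaw":85},{"rx":0,"ry":0,"rz":4,"x":54,"y":-15,"z":25,"jaw":85},{"rx":0,"ry":0,"rz":6,"x":76,"y":-21,"z":40,"jaw":85},{"rx":0,"ry":0,"rz":6.5,"x":86,"y":-23.5,"z":56,"jaw":85},{"rx":0,"ry":0,"rz":6.5,"x":86,"y":-23.5,"z":56,"jaw":85},{"rx":0,"ry":0,"rz":6.5,"x":86,"y":-23.5,"z":56,"jaw":85},{"rx":0,"ry":0,"rz":6.5,"x":86,"y":-23.5,"z":56,"jaw":60},{"rx":0,"ry":0,"rz":6.5,"x":86,"y":-23.5,"z":56,"jaw":45},{"rx":0,"ry":0,"rz":6.5,"x":86,"y":-23.5,"z":56,"jaw":45},{"rx":0,"ry":0,"rz":6.5,"x":86,"y":-23.5,"z":56,"jaw":45}]'; python3 - <<'E'
from h import *
plan(420.3,141.5,73)
shot('scene','s2'); shot('top','t2'); crop('s2',190,350,140,300,4,'c2')
E
```

```text
time_s: 1.77
tcp_pos: [421.1, 144.7, 141.0]
tcp_rot: [[0.038, -0.999, 0.001], [-0.999, -0.038, 0.001], [-0.001, -0.001, -1.0]]
ft_force: [-0.7, 0.3, -0.0]
grip_width: 45.0
finger_force: 0.0
t 1.7667 p [421.1 144.7 141. ] F [-0.7  0.3 -0. ] w 45.0 ff 0.0
shift [ 3.3  1.  68. ] rot [-0.1  0.1  0.4]
```

View pics/c2.png

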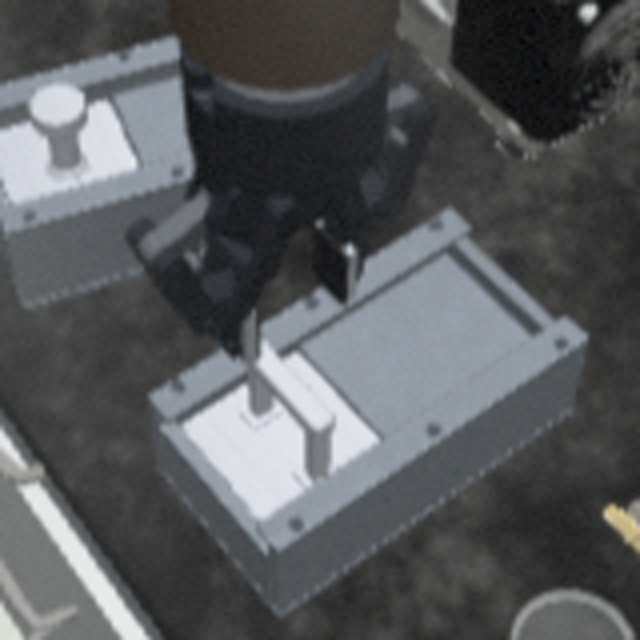

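The crop shows the fingers straddling the bar (bar at about crop (295,385)). I'll descend and grip.

```bash
python3 -m pendant '[{"rx":0,"ry":0,"rz":0.4,"x":2,"y":1,"z":18,"jaw":45},{"rx":0,"ry":0,"rz":0.4,"x":3,"y":1,"z":36,"jaw":45},{"rx":0,"ry":0,"rz":0.4,"x":3,"y":1,"z":54,"jaw":45},{"rx":0,"ry":0,"rz":0.4,"x":3,"y":1,"z":64,"jaw":45},{"rx":0,"ry":0,"rz":0.4,"x":3,"y":1,"z":68,"jaw":45},{"rx":0,"ry":0,"rz":0.4,"x":3,"y":1,"z":68,"jaw":30},{"rx":0,"ry":0,"rz":0.4,"x":3,"y":1,"z":68,"jaw":15},{"rx":0,"ry":0,"rz":0.4,"x":3,"y":1,"z":68,"jaw":0},{"rx":0,"ry":0,"rz":0.4,"x":3,"y":1,"z":68,"jaw":0},{"rx":0,"ry":0,"rz":0.4,"x":3,"y":1,"z":68,"jaw":0}]'; python3 - <<'E'
from h import *
plan(420.3,141.5,73+13)
E
```

```text
time_s: 2.7
tcp_pos: [420.3, 141.1, 73.0]
tcp_rot: [[0.03, -1.0, 0.001], [-1.0, -0.03, 0.001], [-0.001, -0.001, -1.0]]
ft_force: [-1.9, 0.8, 0.7]
grip_width: 10.9
finger_force: 60.1
t 2.7 p [420.3 141.1  73. ] F [-1.9  0.8  0.7] w 10.9 ff 60.07385194301605
shift [ -0.4  -0.1 -13. ] rot [-0.1  0.1 -0.1]
```

```bash
python3 -m pendant '[{"rx":0,"ry":0,"rz":0,"x":0,"y":0,"z":-2,"jaw":0},{"rx":0,"ry":0,"rz":0,"x":0,"y":0,"z":-4,"jaw":0},{"rx":0,"ry":0,"rz":0,"x":0,"y":0,"z":-6,"jaw":0},{"rx":0,"ry":0,"rz":0,"x":0,"y":0,"z":-8,"jaw":0},{"rx":0,"ry":0,"rz":0,"x":0,"y":0,"z":-10,"jaw":0},{"rx":0,"ry":0,"rz":0,"x":0,"y":0,"z":-12,"jaw":0},{"rx":0,"ry":0,"rz":0,"x":0,"y":0,"z":-13,"jaw":0},{"rx":0,"ry":0,"rz":0,"x":0,"y":0,"z":-13,"jaw":0},{"rx":0,"ry":0,"rz":0,"x":0,"y":0,"z":-13,"jaw":0},{"rx":0,"ry":0,"rz":0,"x":0,"y":0,"z":-13,"jaw":0}]'; python3 - <<'E'
from h import *
plan(420.3+86,141.1+2.7,73+13)
shot('scene','s3'); crop('s3',190,350,140,300,4,'c3')
E
```

```text
time_s: 3.53
tcp_pos: [420.0, 140.8, 85.2]
tcp_rot: [[0.03, -1.0, -0.0], [-1.0, -0.03, -0.0], [0.0, 0.0, -1.0]]
ft_force: [0.8, -0.3, -2.3]
grip_width: 11.0
finger_force: 59.4
t 3.5333 p [420.  140.8  85.2] F [ 0.8 -0.3 -2.3] w 11.0 ff 59.37216818332672
shift [ -0.5 -86.4  -0.8] rot [ 0.  -0.  -0.1]
```

View pics/c3.png

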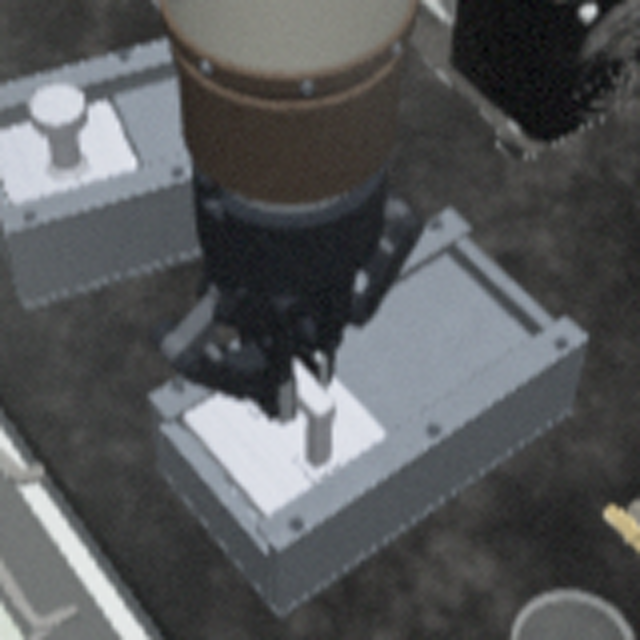

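The hatch hangs free: the force matches its weight, and the white plate is raised at crop (300,440). Sliding it now.

```bash
python3 -m pendant '[{"rx":0,"ry":0,"rz":0,"x":0,"y":-5,"z":0,"jaw":0},{"rx":0,"ry":0,"rz":0,"x":0,"y":-14,"z":0,"jaw":0},{"rx":0,"ry":0,"rz":0,"x":0,"y":-25,"z":0,"jaw":0},{"rx":0,"ry":0,"rz":0,"x":0,"y":-36,"z":0,"jaw":0},{"rx":0,"ry":0,"rz":0,"x":0,"y":-47,"z":0,"jaw":0},{"rx":0,"ry":0,"rz":0,"x":0,"y":-58,"z":0,"jaw":0},{"rx":0,"ry":0,"rz":0,"x":0,"y":-69,"z":0,"jaw":0},{"rx":0,"ry":0,"rz":0,"x":0,"y":-79,"z":0,"jaw":0},{"rx":0,"ry":0,"rz":0,"x":0,"y":-86,"z":0,"jaw":0},{"rx":0,"ry":0,"rz":0,"x":0,"y":-86,"z":0,"jaw":0}]'; python3 - <<'E'
from h import *
plan(420.3+86,141.1+2.7,73+7)
E
```

```text
time_s: 4.42
tcp_pos: [508.0, 143.6, 85.1]
tcp_rot: [[0.029, -1.0, 0.001], [-1.0, -0.029, 0.0], [-0.0, -0.001, -1.0]]
ft_force: [-0.3, 0.8, -3.4]
grip_width: 10.6
finger_force: 59.4
t 4.4167 p [508.  143.6  85.1] F [-0.3  0.8 -3.4] w 10.6 ff 59.38541650772095
shift [-0.2  1.7  5.1] rot [-0.1  0.  -0.1]
```

```bash
python3 -m pendant '[{"rx":0,"ry":0,"rz":0,"x":0,"y":0,"z":0,"jaw":0},{"rx":0,"ry":0,"rz":0,"x":0,"y":0,"z":1,"jaw":0},{"rx":0,"ry":0,"rz":0,"x":0,"y":0,"z":2,"jaw":0},{"rx":0,"ry":0,"rz":0,"x":0,"y":0,"z":3,"jaw":0},{"rx":0,"ry":0,"rz":0,"x":0,"y":0,"z":4,"jaw":0},{"rx":0,"ry":0,"rz":0,"x":0,"y":0,"z":4.5,"jaw":0},{"rx":0,"ry":0,"rz":0,"x":0,"y":0,"z":5,"jaw":0},{"rx":0,"ry":0,"rz":0,"x":0,"y":0,"z":5.5,"jaw":0},{"rx":0,"ry":0,"rz":0,"x":0,"y":0,"z":5.5,"jaw":0},{"rx":0,"ry":0,"rz":0,"x":0,"y":0,"z":5.5,"jaw":0}]'; python3 - <<'E'
from h import *
plan(420.3+86,141.1+2.7,73+7)
shot('scene','s4'); crop('s4',190,350,140,300,4,'c4')
E
```

```text
time_s: 5.25
tcp_pos: [505.9, 143.4, 80.1]
tcp_rot: [[0.03, -1.0, -0.0], [-1.0, -0.03, -0.0], [0.0, 0.0, -1.0]]
ft_force: [-1.9, 0.6, -0.8]
grip_width: 11.0
finger_force: 59.8
t 5.25 p [505.9 143.4  80.1] F [-1.9  0.6 -0.8] w 11.0 ff 59.79694962501526
shift [-0.4 -0.4  0.1] rot [ 0.  -0.  -0.1]
```

View pics/c4.png

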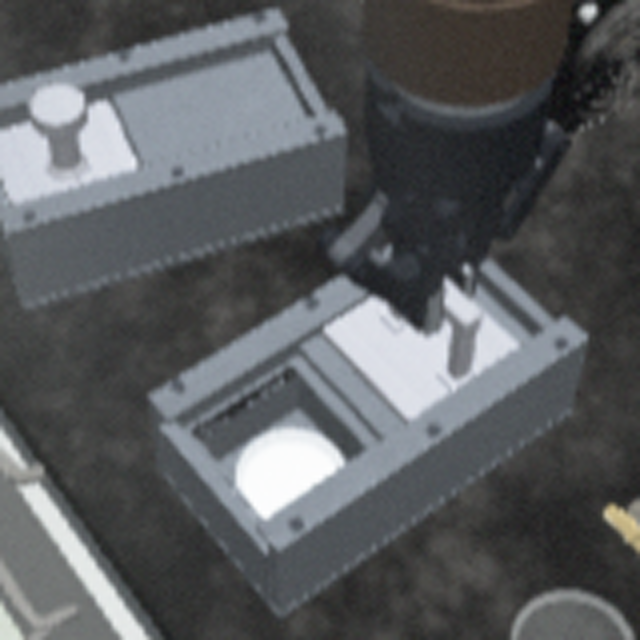

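The hatch is over the deck and the well with the dish is open. The deck already carries part of the weight. I'll lower another 0.6 mm and release.

```bash
python3 -m pendant '[{"rx":0,"ry":0,"rz":0,"x":0,"y":0,"z":0.6,"jaw":0},{"rx":0,"ry":0,"rz":0,"x":0,"y":0,"z":0.6,"jaw":0},{"rx":0,"ry":0,"rz":0,"x":0,"y":0,"z":0.6,"jaw":20},{"rx":0,"ry":0,"rz":0,"x":0,"y":0,"z":0.6,"jaw":30},{"rx":0,"ry":0,"rz":0,"x":0,"y":0,"z":0.6,"jaw":45},{"rx":0,"ry":0,"rz":0,"x":0,"y":0,"z":0.6,"jaw":45},{"rx":0,"ry":0,"rz":0,"x":0,"y":0,"z":-10,"jaw":45},{"rx":0,"ry":0,"rz":0,"x":0,"y":0,"z":-30,"jaw":45},{"rx":0,"ry":0,"rz":0,"x":0,"y":0,"z":-55,"jaw":45},{"rx":0,"ry":0,"rz":0,"x":0,"y":0,"z":-80,"jaw":45}]'
python3 -m pendant '[{"rx":0,"ry":0,"rz":0,"x":0,"y":0,"z":-20,"jaw":45},{"rx":0,"ry":0,"rz":0,"x":0,"y":20,"z":-40,"jaw":45},{"rx":0,"ry":0,"rz":0,"x":0,"y":50,"z":-60,"jaw":45},{"rx":0,"ry":0,"rz":0,"x":0,"y":80,"z":-60,"jaw":45},{"rx":0,"ry":0,"rz":0,"x":0,"y":100,"z":-60,"jaw":45},{"rx":0,"ry":0,"rz":0,"x":0,"y":110,"z":-60,"jaw":45},{"rx":0,"ry":0,"rz":0,"x":0,"y":110,"z":-60,"jaw":45},{"rx":0,"ry":0,"rz":0,"x":0,"y":110,"z":-60,"jaw":45},{"rx":0,"ry":0,"rz":0,"x":0,"y":110,"z":-60,"jaw":45},{"rx":0,"ry":0,"rz":0,"x":0,"y":110,"z":-60,"jaw":45}]'; python3 - <<'E'
from h import *
plan(420,141,200)
d=shot('scene','s5'); crop('s5',190,350,140,300,4,'c5')
vv,uu=np.mgrid[190:295,225:345]; P=world(d,uu,vv).reshape(-1,3)
b=P[(P[:,2]>85)&(P[:,2]<112)&(abs(P[:,1]-142)<40)&(abs(P[:,0]-506)<30)];print(len(b),b.mean(0),cv2.minAreaRect(b[:,:2].astype(np.float32)))
m=(abs(P[:,1]-143)<32)&(abs(P[:,0]-506)<34)&(P[:,2]<62)&(P[:,2]>35);Q=P[m]
print('plate fit (expect z 53, slopes 0)',np.linalg.lstsq(np.c_[Q[:,0]-506,Q[:,1]-143,np.ones(len(Q))],Q[:,2],rcond=None)[0])
E
```

```text
time_s: 6.13
tcp_pos: [505.9, 143.2, 160.3]
tcp_rot: [[0.03, -1.0, -0.001], [-1.0, -0.03, -0.001], [0.001, 0.001, -1.0]]
ft_force: [0.9, 0.0, 0.6]
grip_width: 45.0
finger_force: 0.0
time_s: 6.97
tcp_pos: [397.0, 140.4, 219.5]
tcp_rot: [[0.029, -1.0, -0.0], [-1.0, -0.029, -0.0], [0.0, 0.0, -1.0]]
ft_force: [0.9, 0.7, -0.2]
grip_width: 45.2
finger_force: 0.0
t 6.9667 p [397.  140.4 219.5] F [ 0.9  0.7 -0.2] w 45.2 ff 0.0
shift [  0.  -23.   19.5] rot [ 0.  -0.  -0.1]
235 [504.26435313 140.42437328 101.17200082] ((505.425537109375, 142.67234802246094), (12.308764457702637, 55.81772994995117), 0.2572202682495117)
plate fit (expect z 53, slopes 0) [ 1.14061933e-02 -2.12822898e-03  5.22271929e+01]
```

View pics/c5.png

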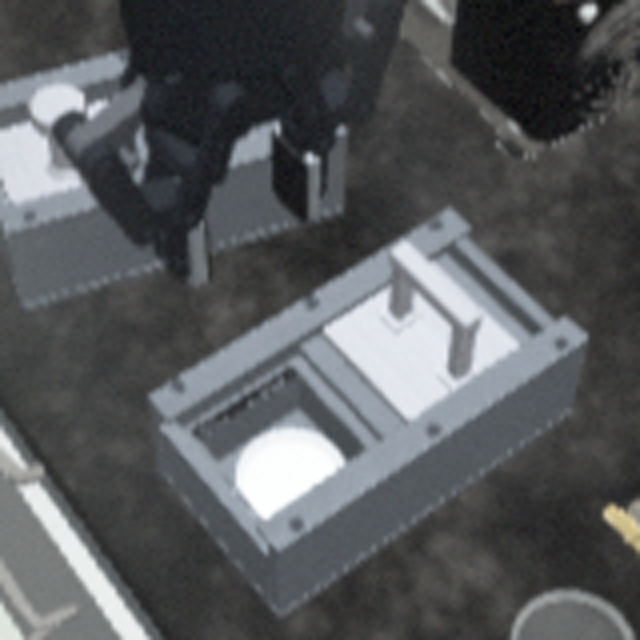

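The hatch lies flat on the deck at the target: plate top z is about 52 and its slope about 0. The well is fully open and the gripper is clear, so I'm handing in.

```bash
python3 -c "
from plant import bot
print(bot.sign_off())"
```

```text
the job is handed in; nothing more can be done
None
```

The bar-handled hatch is lying flat on the deck at the far end of its box with the well and dish fully uncovered, the robot has let go, the knob box was not touched, and the job was handed in at about 7 s.

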